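# Free the scribed test tile from the spring clamp and leave the clamp set open

## Robot

A 6-joint arm with a two-finger parallel gripper is mounted at the origin on the work surface; the furniture and walls round the work are solid. World frame = base frame: x ahead of the robot, y to its left, z up, the work surface at z = 0. Lengths are in m, angles in rad, forces in N, time in s.
With the tool pointing down it reaches from about 0.425 to 1.125 m from the base axis. Payload 14.9 kg.
Tool frame: the origin (TCP) lies on the mounting face of the last link; the fingertips stand 191 mm ahead of it and the grasp point (between the pads) lies 172 mm ahead of it; z points along the fingers, y is the direction in which the jaws open and shut (so a half turn about z gives the same grasp; the last joint's range is limited). The gripper opens to 91 mm and grips with 3 to 60 N. Pads are 32 mm wide; open, the fingers measure 118 mm over their backs; the gripper's body (76 mm by 178 mm) begins 60 mm behind the grasp point.
Start: joints at [-1.312, 0.379, 1.734, -0, 1.028, -0.033], TCP at [0.201, -0.67, 0.405] pointing down, gripper open.
Joint ranges: [-2.77, 2.77], [-0.74, 2.19], [0, 2.66], [-1.06, 4.2], [0.31, 2.87], [-3.08, 3.08]. Speed limits (rad/s): [1.89, 1.89, 2.39, 3.14, 3.14, 3.14].

## Interface

Orientations are given as a rotation vector (axis times angle).
In Python, from bench import robot gives the robot as it stands.
- The arm moves only by the tool carry_out, never from a script. Its argument "deltas" is a list that holds one entry, the list of rows, each a list of 7 numbers: the shift along the tool's x, y, z in m, then the turn, a rotation vector about the tool's x, y, z in rad, then the opening, from -1 (shut) to 1 (fully open). A call has 1 to 12 rows; each row shifts and turns the commanded pose from where the row before left it, along the tool's axes as they then stand; what a row does not reach is not made up. A row lasts 1/8 s, in which the tool goes at most 62.5 mm and 10.7 degrees, less where a joint would pass 70% of its speed; a pose out of reach is approached as far as the arm can. A call with a gripper value outside its range is refused whole. The fingers move at their own pace and stop on an object; "force" is the grip in N (left out, the last holds). Time passes only in rows, so rows that do not move let the fingers close. It gives the time, the measured TCP pose, the force and the opening at its end, in the units of the state.
- robot.read_state(): the state, without advancing time (a new reading comes with each control period).
- robot.get_image(name): name is "scene" or "top" or "wrist"; returns (picture, depth): 420x560x3 uint8, red, green, blue; 420x560 float32, m along the optical axis (not along the pixel's ray), 0 where there is no reading.
- robot.get_calibration(name): a dict with "camera_matrix" (3x3 intrinsics, pixels), "T" (4x4, takes a point from camera to world coordinates); the wrist camera has in their place "tool_from_camera" (4x4, takes a point from camera to tool coordinates, whose origin is the TCP and whose axes are the flange's). Camera axes: x right, y down, z forward; pixel columns grow to the right and rows downward; lengths in m; the calibration is good to about 2 mm. A picture is of the moment at which its call begins: read the wrist's pose just before it. get_calibration takes no time and is no camera call.
- robot.hand_in(): hands the job in, once; it reports no verdict.
The state is a dict: "time_s": time; "qpos": joint angles; "joint_velocities": joint speeds; "effort": joint torques, N m; "position": TCP position; "orientation": TCP orientation; "force": force on the tool from outside, world axes, zero at the start; "torque": the same for the moment, N m; "grip_width": opening from 0.0 (shut) to 1.0 (fully open).
Only numpy, scipy, OpenCV 4.12 (cv2) and the standard library are available. Lean on these libraries where they do the work, as an engineer would, in place of code of your own. Each camera call takes 0.05 s, during which the arm holds its last target. There are 200 camera calls.

## Task

The glaze test tile in the spring clamp has been scribed and must come out. With a fingertip, push the clamp's sprung jaw back past its catch by the upright tab and let it go, so that it springs back onto the pawl and stays latched open at mid position for the next tile; then push the tile along the bed towards the front, up to the front lip, and leave it lying flat and square there. Only push, never lift the tile, and do not disturb the next tile, the needle tool or the wooden rib lying round the clamp.

Things in the scene. Friction and masses are not known exactly. Their poses are not given: they have to be found in the camera images.
- clamp: Spring clamp, a plywood board fixed on the table. Origin on the table below the middle of the tile seat; z up, +x to its back, -y the way its jaw opens. Board top 18 mm high: x -70 to 32, y -50 to 55 mm, then a narrower tail x -40 to 32, y -142 to -50. At the tail: coil springs and a wooden spring block, y -132 to -112, top z = 46 mm.
- seat (a point): Middle of the tile seat on the bed (clamp x = y = 0, z = 18 mm). The bed is the flat board top on which the tile lies and slides; it is open to the front and the back here. The tile stands between a fixed low wooden fence (x -15 to 15, y 25 to 43, top z = 32 mm) and the jaw.
- jaw (a joint): Sprung jaw, m, growing as it is pushed back (clamp -y). 0.002 = shut on the tile; 0.025 = latched at mid position, stop pin on the pawl's tooth; 0.045 = hard stop. Released below 0.025 it springs shut. Beyond 0.026 the pawl has dropped behind the pin; released, the jaw returns to 0.025 and stays. Takes 5 N at first, 11 N at the stop, 1 to 2 N more from 0.007 to 0.025 as the pin lifts the pawl.
- push_face (a point): Middle of the face to push, on the fence side of the jaw's upright wooden tab, 55 mm above the table; push it along the clamp's -y. At clamp x = 0, y = -25 mm - joint jaw. The tab is 34 mm wide in x, 10 mm thick, from z = 45 to 68 mm. Under it the jaw block: x -15 to 15 mm, front face at y = -23 mm - joint jaw, 28 mm long, top z = 45 mm.
- pawl (a joint): Steel pawl along the front side of jaw and springs (clamp x -36 to -22, y -122 to -50, top z = 49 mm, 6 mm higher when lifted). Angle, rad: 0 = down, about 0.11 while the stop pin passes under its tooth; a weak spring brings it down. Lifting it by its small side tab would let the jaw snap shut.
- tile: The glaze test tile to free, lying flat on the bed between fence and jaw: red clay with a blue-grey glazed top, 34 mm (its x) by 50 mm (its y), about 9 mm thick at the middle, 7 mm at the edges, 22 g. Origin: centre of its underside.
- lip (a point): Foot of the inner face of the wooden front lip, on the bed at clamp x = -65 mm, y = 0. The lip runs along the bed's front edge, 5 mm thick, 6 mm high above the bed. The tile lies against it when its centre is 17 mm behind this point (clamp x = -48 mm).
- next_tile: The next test tile, red top, 34 x 50 x 8 mm, lying loose on the table to the fence side of the clamp. Not to be disturbed. Origin: centre of its underside.
- scriber: Needle tool with an orange-brown wooden handle, 10 x 130 x 9 mm, lying on the table in front of the clamp's tail. Not to be disturbed. Origin: middle of its underside, length along its y.
- rib: Wooden kidney-shaped rib, 62 x 100 x 8 mm, lying on the table in front of the clamp. Not to be disturbed. Origin: middle of its underside.
Not all that is in view belongs to the job. Of the things like the tile, leave any that is pink; of the rest the larger one is meant.

How it is judged:
By the outcome, as a careful person would: the job done as asked, in the order asked, and still so for the second after the job is handed in, with the robot touching nothing.
It also fails if it takes over 42 s, if anything falls off the work surface, if the arm or the gripper's body presses on something with over 40 N, if the wrist force passes 120 N, or if a joint passes its speed limit or range.

## Working session

There is one attempt and no reset: what is moved stays moved. The work goes in short steps, Python scripts to look and compute and a tool call to move; the robot and the scene stay as the last step left them, time stands still between calls to the robot, and variables do not carry over. Pictures are saved under pics/ and viewed, about 8 in all and at most 12, crops included, and the job is handed in when it is done.

Besides the shell and the picture viewer there is one more tool, called after "Emit:" as name([rows], argument=value, ...), one row to a line, values as JSON. carry_out: Moves the arm, as the interface text tells. Its arguments: {"type":"object","properties":{"deltas":{"type":"array","items":{"type":"array","items":{"type":"array","items":{"type":"number"}}}},"force":{"type":"number"}},"required":["deltas"]}

```bash
mkdir -p pics; ls; python3 - <<'E'
from bench import robot
import cv2,numpy as np
s=robot.read_state();print({k:np.round(v,4) for k,v in s.items()})
for n in("scene","top"):
    p,d=robot.get_image(n);cv2.imwrite(f"pics/{n}0.png",p[...,::-1]);np.savez(f"pics/{n}0.npz",p=p,d=d)
    c=robot.get_calibration(n);print(n,np.round(c["camera_matrix"],1).tolist(),np.round(c["T"],4).tolist())
print(robot.get_calibration("wrist"))
E
```

```text
pics
{'time_s': np.float64(0.0), 'qpos': array([-1.3123,  0.3794,  1.7348,  0.    ,  1.0285, -0.0333]), 'joint_velocities': array([-0.0005,  0.0004, -0.001 ,  0.0007,  0.0003,  0.001 ]), 'effort': array([-3.00000e-04, -7.63746e+01, -4.34368e+01,  6.50000e-02,
        4.26000e-02, -1.00000e-04]), 'position': array([ 0.2013, -0.6702,  0.4041]), 'orientation': array([-3.1071e+00, -4.5660e-01,  2.0000e-04]), 'force': array([-0.3992, -0.053 ,  0.3822]), 'torque': array([ 0.0001,  0.007 , -0.0682]), 'grip_width': np.float64(1.0001)}
scene [[446.2, 0.0, 282.3], [0.0, 446.2, 211.2], [0.0, 0.0, 1.0]] [[-0.7942, -0.2314, 0.5618, -0.0609], [-0.6074, 0.3262, -0.7243, 0.8515], [-0.0157, -0.9165, -0.3996, 0.429], [0.0, 0.0, 0.0, 1.0]]
top [[511.2, 0.0, 287.8], [0.0, 511.2, 215.6], [0.0, 0.0, 1.0]] [[-0.0409, -0.9699, 0.2401, 0.22], [-0.9992, 0.0395, -0.0107, 0.2452], [0.0009, -0.2404, -0.9707, 0.909], [0.0, 0.0, 0.0, 1.0]]
{'camera_matrix': array([[338.51074001,   0.        , 283.46057709],
       [  0.        , 338.51074001, 207.76529963],
       [  0.        ,   0.        ,   1.        ]]), 'tool_from_camera': array([[ 1.08711233e-03, -9.62228960e-01, -2.72239318e-01,
         7.73459728e-02],
       [ 9.99999388e-01,  1.10236344e-03,  9.69207449e-05,
         1.08203327e-03],
       [ 2.06846724e-04, -2.72239257e-01,  9.62229569e-01,
         2.08940611e-02],
       [ 0.00000000e+00,  0.00000000e+00,  0.00000000e+00,
         1.00000000e+00]])}
```

View pics/top0.png

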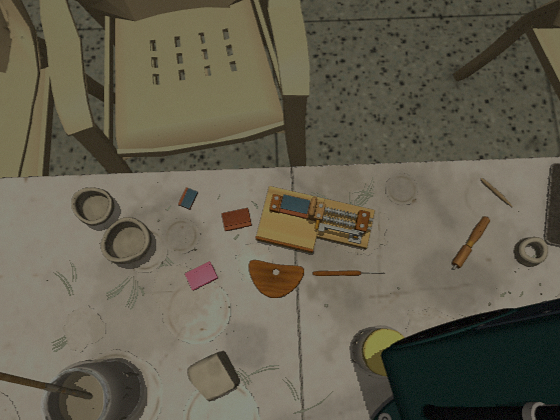

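View pics/scene0.png

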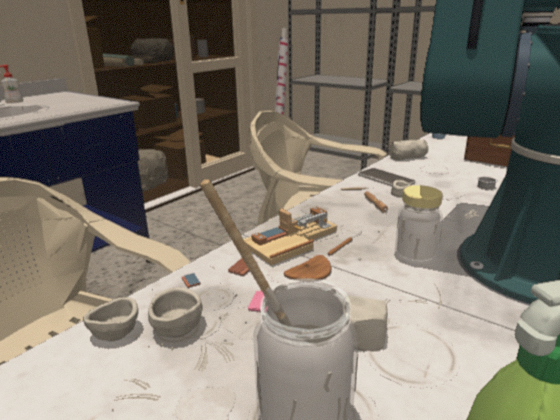

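The top view shows the clamp at about (315,218), jaw tail to the right, with the blue-grey tile at (293,206). The next tile is at (236,219), the rib at (276,278) and the needle tool at (345,273). The small blue tile and the pink one are distractors. I'll measure the board and crop in.

```bash
cat > h.py <<'E'
import numpy as np,cv2
from bench import robot
def ray(cam,uv,z,T=None):
    c=robot.get_calibration(cam);K=c["camera_matrix"];T=c["T"] if T is None else T
    uv=np.atleast_2d(np.float64(uv));d=np.c_[uv,np.ones(len(uv))]@np.linalg.inv(K).T@T[:3,:3].T
    o=T[:3,3];return o+d*((z-o[2])/d[:,2])[:,None]
def cloud(cam,d,T=None):
    c=robot.get_calibration(cam);K=c["camera_matrix"];T=c["T"] if T is None else T
    v,u=np.mgrid[:d.shape[0],:d.shape[1]]
    P=np.stack([(u-K[0,2])/K[0,0]*d,(v-K[1,2])/K[1,1]*d,d],-1);return P@T[:3,:3].T+T[:3,3]
E
python3 - <<'E'
from h import *
f=np.load("pics/top0.npz");p,d=f["p"],f["d"]
cv2.imwrite("pics/crop0.png",cv2.resize(p[175:305,240:400,::-1],None,fx=5,fy=4.6,interpolation=cv2.INTER_CUBIC)[:600])
P=cloud("top",d)
for n,uv in dict(tile=(293,206),board=(285,232),next=(236,219),rib=(276,278),scr=(345,273),tab=(313,207),table=(200,240)).items(): print(n,np.round(P[uv[1],uv[0]],3))
m=(P[...,2]>.012)&(P[...,2]<.024)&(d>0);m[:175]=0;m[305:]=0;m[:,:245]=0;m[:,385:]=0
print(m.sum());q=P[m];r=cv2.minAreaRect(np.float32(q[:,:2]*1000));print(r,cv2.boxPoints(r))
hsv=cv2.cvtColor(p,cv2.COLOR_RGB2HSV);print(hsv[232,285],hsv[206,293],hsv[219,236])
E
```

```text
tile [0.455 0.225 0.027]
board [0.411 0.242 0.016]
next [0.44  0.329 0.01 ]
rib [0.331 0.261 0.007]
scr [0.335 0.138 0.007]
tab [0.441 0.193 0.07 ]
table [0.406 0.396 0.002]
3407
((384.6637878417969, 211.064453125), (220.46250915527344, 190.81808471679688), 73.87591552734375) [[262.39465 131.66629]
 [445.70642  78.67257]
 [506.93292 290.46262]
 [323.62115 343.45633]]
[ 20 130 137] [97 73 73] [ 11 189  96]
```

View pics/crop0.png

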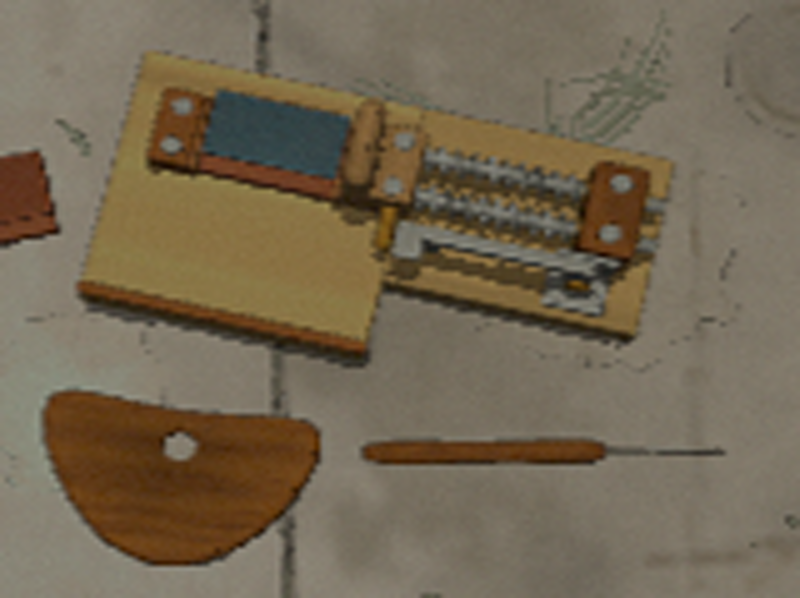

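The crop shows these board-top corners in crop pixels: back-left (147,53), back-right (673,160), tail front-right (632,335), inner corner (385,287). The lip runs along the front edge. I'll fit the clamp pose from them.

```bash
cat >> h.py <<'E'
def fit(L,W):
    L=np.float64(L);W=np.float64(W)[:,:2];l=L-L.mean(0);w=W-W.mean(0)
    a=np.arctan2((l[:,0]*w[:,1]-l[:,1]*w[:,0]).sum(),(l*w).sum());R=np.array([[np.cos(a),-np.sin(a)],[np.sin(a),np.cos(a)]])
    t=W.mean(0)-R@L.mean(0);return a,R,t,(L@R.T+t-W)
def toclamp(R,t,P): return (np.asarray(P)[...,:2]-t)@R
E
python3 - <<'E'
from h import *
px=np.array([(147,53),(673,160),(632,335),(385,287)])/[5,4.6]+[240,175]
W=ray("top",px,.018);L=np.array([(32,55),(32,-142),(-40,-142),(-40,-50)])/1000
a,R,t,e=fit(L,W);print(a,t,np.round(e*1000,1))
s=robot.read_state();p=s["position"]
x=np.array([R[0,0],R[1,0]])
def go(q):print(q,"tool dxyz",np.round(np.r_[(q[:2]-p[:2])@R*[1,-1],p[2]-q[2]],3))
wp=np.array([.58,-.2,.4]);go(wp);p=wp;go(np.r_[R@[-.03-.075,-.01]+t,.4])
E
```

```text
-0.2680866726316948 [0.45121757 0.22351729] [[ 0.4  1.5]
 [-0.3 -0.6]
 [-1.  -1.7]
 [ 1.   0.8]]
[ 0.58 -0.2   0.4 ] tool dxyz [ 0.241 -0.554  0.004]
[0.34731936 0.24168762 0.4       ] tool dxyz [-0.341 -0.364  0.   ]
```

Emit:
carry_out([
  [[0, 0, 0, 0, 0, 0.14, -1], [0, 0, 0, 0, 0, 0.14, -1], [0, 0, 0, 0, 0, 0.14, -1], [0, 0, 0, 0, 0, 0.14, -1], [0.022, -0.05, 0, 0, 0, 0, -1], [0.022, -0.05, 0, 0, 0, 0, -1], [0.022, -0.05, 0, 0, 0, 0, -1], [0.022, -0.05, 0, 0, 0, 0, -1], [0.022, -0.05, 0, 0, 0, 0, -1], [0.022, -0.05, 0, 0, 0, 0, -1], [0.022, -0.05, 0, 0, 0, 0, -1], [0.022, -0.05, 0, 0, 0, 0, -1]],
], force=20)

```text
time_s: 1.6
position: [0.4779, -0.3298, 0.4047]
orientation: [-3.113, 0.42, 0.0]
force: [0.5, -1.0, -0.0]
grip_width: 0.003
```

Emit:
carry_out([
  [[0.022, -0.05, 0, 0, 0, 0, -1], [0.022, -0.05, 0, 0, 0, 0, -1], [0.022, -0.05, 0, 0, 0, 0, -1], [-0.026, -0.043, 0, 0, 0, 0, -1], [-0.026, -0.043, 0, 0, 0, 0, -1], [-0.026, -0.043, 0, 0, 0, 0, -1], [-0.026, -0.043, 0, 0, 0, 0, -1], [-0.026, -0.043, 0, 0, 0, 0, -1], [-0.026, -0.043, 0, 0, 0, 0, -1], [-0.026, -0.043, 0, 0, 0, 0, -1], [-0.026, -0.043, 0, 0, 0, 0, -1], [0, 0, 0, 0, 0, 0, -1]],
])

```text
time_s: 3.1
position: [0.4701, 0.1848, 0.4046]
orientation: [-3.114, 0.415, 0.001]
force: [1.0, -0.3, 0.5]
grip_width: 0.006
```

```bash
cat >> h.py <<'E'
from scipy.spatial.transform import Rotation as Ro
def wrist(name):
    s=robot.read_state();p,d=robot.get_image("wrist");T=np.eye(4);T[:3,:3]=Ro.from_rotvec(s["orientation"]).as_matrix();T[:3,3]=s["position"]
    T=T@robot.get_calibration("wrist")["tool_from_camera"];cv2.imwrite(f"pics/{name}.png",p[...,::-1]);np.savez(f"pics/{name}.npz",p=p,d=d,T=T);return p,d,T
E
python3 - <<'E'
from h import *
wrist("w1");s=robot.read_state();print(s["time_s"],s["position"],s["orientation"],2*np.arctan2(*s["orientation"][1::-1]),s["grip_width"])
E
```

```text
3.15 [0.47058792 0.18357274 0.40459363] [ 3.11374867e+00 -4.15872120e-01 -3.72053296e-04] -0.2655483702406075 0.004314327712156389
```

View pics/w1.png

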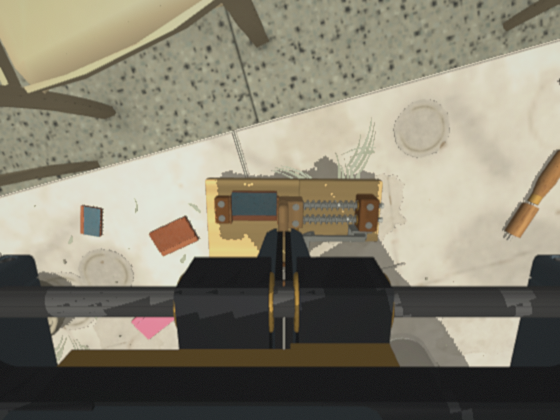

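The wrist view shows the clamp square to the tool: back edge from (206,179) to (382,180), tile at (231–277, 192–219), and fingertips at about (284,235). Next I'll refine the pose from this view's edges and the tile mask.

```bash
python3 - <<'E'
from h import *
f=np.load("pics/w1.npz");p,d,T=f["p"],f["d"],f["T"]
h=cv2.cvtColor(p,cv2.COLOR_RGB2HSV)
m=cv2.inRange(h,(85,40,30),(120,255,200));n,l,s,c=cv2.connectedComponentsWithStats(m[185:235,215:300]);i=1+s[1:,4].argmax();print("tile",s[i],c[i]+[215,185])
rt=cv2.minAreaRect(np.argwhere(l==i)[:,::-1].astype(np.float32)+[215,185]) if 0 else None
ct=ray("wrist",[c[i]+[215,185]],.0265,T)[0];yy,xx=np.nonzero(l==i);tp=ray("wrist",np.c_[xx+215,yy+185],.026,T)
r=cv2.minAreaRect(np.float32(tp[:,:2]*1000));print("tile world",ct,r)
w=cv2.inRange(h,(12,90,60),(30,255,255))
print("left cols",[(v,np.flatnonzero(w[v,190:230])[:1]+190) for v in (185,190,195,225,240)])
print("right",[(v,np.flatnonzero(w[v,370:395])[-1:]+370) for v in (184,188,194)])
print("back rows",[(u,np.flatnonzero(w[165:200,u])[:1]+165) for u in (210,240,270,330,360,378)])
W=ray("wrist",[(206,179.5),(381.5,180.5)],.018,T)
a,R,t,e=fit(np.array([(32,55),(32,-142)])/1000,W);print(a,t,np.round(e*1000,1),"tile in clamp",toclamp(R,t,ct))
s=robot.read_state();print("tcp in clamp",toclamp(R,t,s["position"]), "vs top fit",)
P=cloud("wrist",d,T);k=(P[...,2]>.055)&(P[...,2]<.08);k[:185]=0;k[232:]=0;k[:,:270]=0;k[:,300:]=0
q=toclamp(R,t,P[k]);print(k.sum(),np.percentile(q,[2,50,98],axis=0),np.median(P[k][:,2]))
E
```

```text
tile [ 17   8  44  22 904] [253.40044248 203.49446903]
tile world [0.46062491 0.22069843 0.0265    ] ((460.3956604003906, 220.79275512695312), (47.39860534667969, 23.807010650634766), 74.9011459350586)
left cols [(185, array([206])), (190, array([206])), (195, array([206])), (225, array([208])), (240, array([209]))]
right [(184, array([381])), (188, array([381])), (194, array([380]))]
back rows [(210, array([178])), (240, array([179])), (270, array([179])), (330, array([179])), (360, array([180])), (378, array([180]))]
-0.26933164881025595 [0.45341359 0.22214121] [[ 0.6  2.1]
 [-0.6 -2.1]] tile in clamp [0.00733526 0.00052807]
tcp in clamp [ 0.02681776 -0.03260817] vs top fit
287 [[-0.00901024 -0.03619546]
 [ 0.00545807 -0.03185462]
 [ 0.01711763 -0.02694178]] 0.06605866280756223
```

Both fits agree to 2 mm: yaw −0.269, origin about (0.452, 0.223). The tab's depth points match jaw = 0.002. I'll descend on the fence side of the tab.

Emit:
carry_out([
  [[-0.028, -0.028, 0, 0, 0, 0.003, -1], [0, 0, 0.05, 0, 0, 0, -1], [0, 0, 0.05, 0, 0, 0, -1], [0, 0, 0.04, 0, 0, 0, -1], [0, 0, 0.022, 0, 0, 0, -1], [0, 0, 0, 0, 0, 0, -1], [0, 0, 0, 0, 0, 0, -1]],
])

```text
time_s: 4.03
position: [0.4521, 0.2166, 0.2436]
orientation: [-3.112, 0.426, -0.001]
force: [-0.4, 0.5, 0.4]
grip_width: 0.009
```

```bash
cat >> h.py <<'E'
A=-.269;RC=np.array([[np.cos(A),-np.sin(A)],[np.sin(A),np.cos(A)]]);TC=np.array([.4523,.2228])
def st():
    s=robot.read_state();f=s["force"];print("t",round(s["time_s"],2),"clamp tcp mm",np.round(1000*toclamp(RC,TC,s["position"]),1),"z",round(s["position"][2]*1000,1),"F clamp",np.round(np.r_[f[:2]@RC,f[2]],1),"yaw",round(2*np.arctan2(*s["orientation"][1::-1]),4),"grip",round(float(s["grip_width"]),3))
E
python3 - <<'E'
from h import *
st();wrist("w2");p,d=robot.get_image("top");cv2.imwrite("pics/top2.png",cv2.resize(p[175:305,240:400,::-1],None,fx=5,fy=4.6,interpolation=cv2.INTER_CUBIC))
E
```

```text
t 4.03 clamp tcp mm [ 1.4 -6. ] z 243.6 F clamp [-0.5  0.3  0.4] yaw 6.0112 grip 0.009
```

View pics/w2.png

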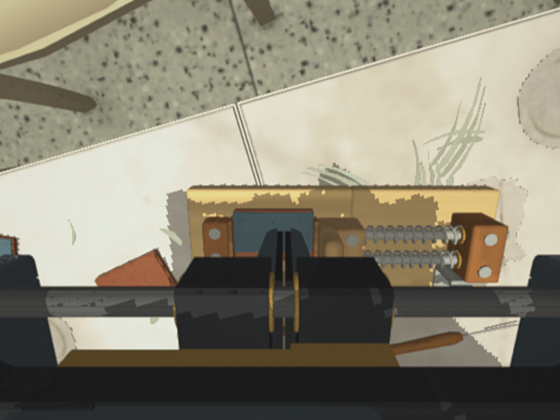

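The fingers hang just on the fence side of the tab (tab at ~(335,235)), with clearance over the tile. Now I'll push.

Emit:
carry_out([
  [[0, 0.005, 0, 0, 0, 0, -1], [0, 0.005, 0, 0, 0, 0, -1], [0, 0.005, 0, 0, 0, 0, -1], [0, 0.005, 0, 0, 0, 0, -1]],
])

```text
time_s: 4.62
position: [0.4462, 0.1977, 0.2431]
orientation: [-3.112, 0.425, -0.001]
force: [-0.1, 6.6, 1.6]
grip_width: 0.002
```

```bash
python3 -c "
from h import *
st()"
```

```text
t 4.62 clamp tcp mm [  0.8 -25.8] z 243.1 F clamp [-1.8  6.4  1.6] yaw 6.0116 grip 0.002
```

Emit:
carry_out([
  [[0, 0.005, 0, 0, 0, 0, -1], [0, 0.005, 0, 0, 0, 0, -1], [0, 0.005, 0, 0, 0, 0, -1], [0, 0.004, 0, 0, 0, 0, -1], [0, 0, 0, 0, 0, 0, -1]],
])

```text
time_s: 5.25
position: [0.4412, 0.1795, 0.2431]
orientation: [-3.111, 0.426, -0.001]
force: [-1.4, 9.6, 1.1]
grip_width: 0.001
```

```bash
python3 - <<'E'
from h import *
st();p,d,T=wrist("w3")
P=cloud("wrist",d,T);k=(P[...,2]>.058)&(P[...,2]<.075)&(d>0);q=toclamp(RC,TC,P);k&=(abs(q[...,0])<.02)&(q[...,1]<-.045)&(q[...,1]>-.09)
print(k.sum(),np.percentile(q[k]*1000,[2,50,98],axis=0))
E
```

```text
t 5.25 clamp tcp mm [  0.8 -44.7] z 243.1 F clamp [-3.9  8.9  1.1] yaw 6.0112 grip 0.001
571 [[  9.82708573 -64.58273529]
 [ 17.57501392 -57.89882099]
 [ 19.66321973 -46.23057023]]
```

View pics/w3.png

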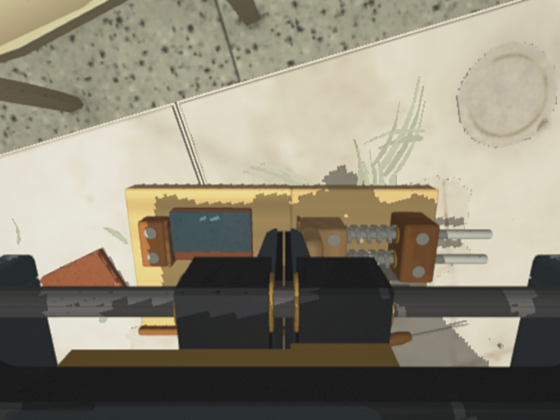

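The jaw has moved back to roughly 0.031–0.033 at 9 N, with springs visibly compressed. I'll go 3 mm further for margin and then back off.

Emit:
carry_out([
  [[0, 0.003, 0, 0, 0, 0, -1], [0, 0, 0, 0, 0, 0, -1], [0, 0, 0, 0, 0, 0, -1], [0, -0.004, 0, 0, 0, 0, -1], [0, -0.005, 0, 0, 0, 0, -1], [0, -0.006, 0, 0, 0, 0, -1], [0, -0.008, 0, 0, 0, 0, -1], [0, -0.008, 0, 0, 0, 0, -1], [0, 0, 0, 0, 0, 0, -1]],
])

```text
time_s: 6.42
position: [0.4487, 0.2069, 0.2427]
orientation: [-3.113, 0.424, -0.0]
force: [-0.5, -0.1, 0.8]
grip_width: 0.003
```

```bash
python3 - <<'E'
from h import *
st();p,d,T=wrist("w4")
P=cloud("wrist",d,T);q=toclamp(RC,TC,P);k=(P[...,2]>.06)&(P[...,2]<.075)&(d>0)&(abs(q[...,0])<.02)&(q[...,1]<-.038)&(q[...,1]>-.09)
print(k.sum(),np.percentile(q[k]*1000,[2,50,98],axis=0))
E
```

```text
t 6.42 clamp tcp mm [  0.7 -16.3] z 242.7 F clamp [-0.5 -0.3  0.8] yaw 6.0126 grip 0.003
397 [[  9.08942727 -58.88238479]
 [ 14.24197159 -53.6578826 ]
 [ 18.09736703 -49.6313519 ]]
```

The latch has caught: with no contact force, the tab now spans y −50 to −59, which is jaw = 0.025. Next: measure the tile, then raise and go round to its back side.

```bash
cat >> h.py <<'E'
def tile(p,T,cam="wrist"):
    h=cv2.cvtColor(p,cv2.COLOR_RGB2HSV);m=cv2.inRange(h,(85,40,20),(125,255,255));v,u=np.nonzero(m)
    q=1000*toclamp(RC,TC,ray(cam,np.c_[u,v],.0255,T));k=(abs(q[:,0])<75)&(abs(q[:,1])<45);q=q[k]
    M=np.zeros(m.shape,np.uint8);M[v[k],u[k]]=1;n,l,s,c=cv2.connectedComponentsWithStats(M);i=1+s[1:,4].argmax();j=l[v[k],u[k]]==i
    print(cam,"tile box",s[i],"extent clamp",np.percentile(q[j],[1,99],axis=0).round(1).tolist(),cv2.minAreaRect(np.float32(q[j])))
E
python3 - <<'E'
from h import *
for n in("w1","w3","w4"):
    f=np.load(f"pics/{n}.npz");tile(f["p"],f["T"])
f=np.load("pics/top0.npz");tile(f["p"],None,"top")
E
```

```text
wrist tile box [232 193  44  22 904] extent clamp [[-3.6, -23.4], [20.0, 23.6]] ((8.202648162841797, 0.2620086669921875), (23.840280532836914, 47.464874267578125), 0.3137292265892029)
wrist tile box [ 170  212   80   39 2923] extent clamp [[-4.3, -23.7], [19.9, 23.5]] ((8.064919471740723, -0.1307201385498047), (48.31203842163086, 24.82278060913086), 89.92076873779297)
wrist tile box [ 216  212   93   61 2926] extent clamp [[-14.6, -29.3], [20.4, 23.5]] ((0.47242164611816406, -4.220121383666992), (56.52681350708008, 39.85847091674805), 89.97863006591797)
top tile box [281 195  28  19 352] extent clamp [[-4.7, -21.7], [19.4, 24.5]] ((7.362983703613281, 1.4403362274169922), (47.45296859741211, 24.753612518310547), 89.7763671875)
```

Emit:
carry_out([
  [[0, 0, -0.05, 0, 0, 0, -1], [0.045, -0.013, 0, 0, 0, 0, -0.58], [0, 0, 0, 0, 0, 0, -0.58], [0, 0, 0, 0, 0, 0, -0.58]],
])

```text
time_s: 6.98
position: [0.4948, 0.2066, 0.2922]
orientation: [3.112, -0.425, -0.002]
force: [-0.7, 0.1, -0.8]
grip_width: 0.208
```

```bash
python3 -c "
from h import *
st()"
```

```text
t 6.97 clamp tcp mm [45.2 -4.4] z 292.2 F clamp [-0.7 -0.1 -0.8] yaw -0.2715 grip 0.208
```

The glaze covers only x −4 to 20 (the front strip is bare clay), so the tile's back edge is at x ≈ 20. The finger front is at about 29, so it's clear to descend.

Emit:
carry_out([
  [[0, -0.003, 0.04, 0, 0, 0, -0.58], [0, 0, 0.03, 0, 0, 0, -0.58], [0, 0, 0.0095, 0, 0, 0, -0.58], [0, 0, 0, 0, 0, 0, -0.58]],
])

```text
time_s: 7.48
position: [0.4957, 0.2097, 0.213]
orientation: [3.112, -0.424, -0.002]
force: [0.5, 0.3, 0.0]
grip_width: 0.21
```

```bash
python3 - <<'E'
from h import *
st();p,d,T=wrist("w5");tile(p,T)
E
```

```text
t 7.47 clamp tcp mm [45.3 -1.1] z 213.0 F clamp [0.4 0.4 0. ] yaw -0.271 grip 0.21
wrist tile box [ 261  318   46   24 1060] extent clamp [[-4.0, -14.3], [11.2, 10.8]] ((3.6329779624938965, -1.9834203720092773), (25.902851104736328, 15.176660537719727), 89.93147277832031)
```

View pics/w5.png

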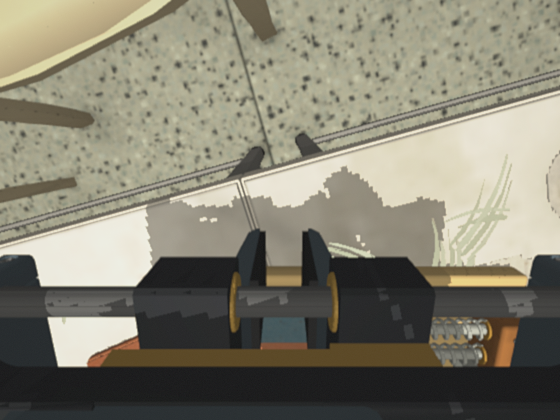

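Emit:
carry_out([
  [[-0.006, 0, 0.001, 0, 0, 0, -0.58], [-0.006, 0, 0, 0, 0, 0, -0.58], [-0.006, 0, 0, 0, 0, 0, -0.58], [-0.006, 0, 0, 0, 0, 0, -0.58], [-0.006, 0, 0, 0, 0, 0, -0.58], [-0.006, 0, 0, 0, 0, 0, -0.58], [-0.006, 0, 0, 0, 0, 0, -0.58], [-0.005, 0, 0, 0, 0, 0, -0.58], [-0.004, 0, 0, 0, 0, 0, -0.58]],
])

```text
time_s: 8.65
position: [0.4467, 0.2235, 0.2122]
orientation: [3.113, -0.425, -0.0]
force: [0.6, -0.3, 0.5]
grip_width: 0.211
```

```bash
python3 - <<'E'
from h import *
st()
p,d=robot.get_image("top");np.savez("pics/top6.npz",p=p,d=d);cv2.imwrite("pics/top6.png",cv2.resize(p[175:305,240:400,::-1],None,fx=5,fy=4.6,interpolation=cv2.INTER_CUBIC))
E
```

```text
t 8.65 clamp tcp mm [-5.6 -0.8] z 212.2 F clamp [ 0.7 -0.2  0.5] yaw -0.2711 grip 0.211
```

View pics/top6.png

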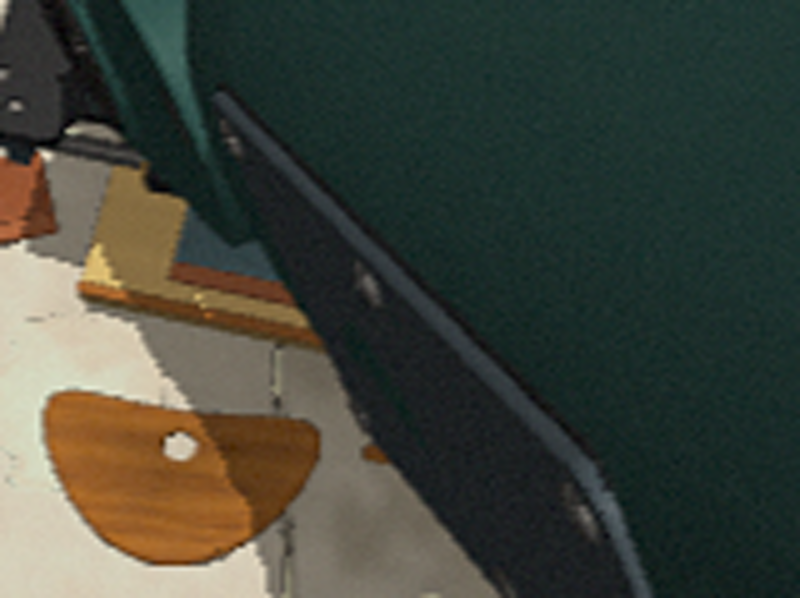

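The tile (top edge of its red side at crop (175–295, 265–285)) has slid parallel to the lip, with roughly 10 mm left. I'll go slowly now.

Emit:
carry_out([
  [[-0.003, 0, 0, 0, 0, 0, -0.58], [-0.002, 0, 0, 0, 0, 0, -0.58], [-0.002, 0, 0, 0, 0, 0, -0.58], [-0.001, 0, 0, 0, 0, 0, -0.58], [0, 0, 0, 0, 0, 0, -0.58]],
])

```text
time_s: 9.32
position: [0.4395, 0.2256, 0.2123]
orientation: [-3.113, 0.425, -0.001]
force: [1.5, -1.4, 0.3]
grip_width: 0.207
```

```bash
python3 - <<'E'
from h import *
st()
E
```

```text
t 9.32 clamp tcp mm [-13.1  -0.7] z 212.3 F clamp [ 1.8 -0.9  0.3] yaw 6.0121 grip 0.207
```

Emit:
carry_out([
  [[-0.001, 0, 0, 0, 0, 0, -0.58], [0, 0, 0, 0, 0, 0, -0.58]],
])

```text
time_s: 9.57
position: [0.439, 0.2258, 0.2125]
orientation: [-3.112, 0.424, -0.003]
force: [6.4, -6.3, 0.8]
grip_width: 0.207
```

Emit:
carry_out([
  [[-0.001, 0, 0, 0, 0, 0, -0.58], [0, 0, 0, 0, 0, 0, -0.58]],
])

```text
time_s: 9.82
position: [0.4386, 0.2261, 0.2128]
orientation: [-3.112, 0.423, -0.005]
force: [10.9, -10.6, 0.2]
grip_width: 0.21
```

Stiff contact at TCP x ≈ −13.5, as expected for the lip, but with some sideways force. I'll back off, lift and look.

Emit:
carry_out([
  [[0.002, 0, 0, 0, 0, 0, -0.58], [0.006, 0, 0, 0, 0, 0, -0.58], [0.015, 0, 0, 0, 0, 0, -0.58], [0, 0, -0.05, 0, 0, 0, -0.58], [0, 0, -0.06, 0, 0, 0, -0.58], [0.04, 0, -0.06, 0, 0, 0, -0.58], [0.04, 0, 0, 0, 0, 0, -0.58], [0, 0, 0, 0, 0, 0, -0.58]],
])

```text
time_s: 10.82
position: [0.534, 0.1991, 0.3752]
orientation: [-3.111, 0.427, -0.003]
force: [-0.5, -0.2, 0.4]
grip_width: 0.211
```

```bash
python3 - <<'E'
from h import *
st();p,d,T=wrist("w7");tile(p,T)
E
```

```text
t 10.82 clamp tcp mm [85.  -1.1] z 375.2 F clamp [-0.4 -0.3  0.4] yaw 6.0104 grip 0.211
wrist tile box [240 230  19  55 345] extent clamp [[-13.6, 25.9], [45.7, 44.7]] ((16.87822914123535, 37.831321716308594), (15.378103256225586, 63.86572265625), 78.0745620727539)
```

View pics/w7.png

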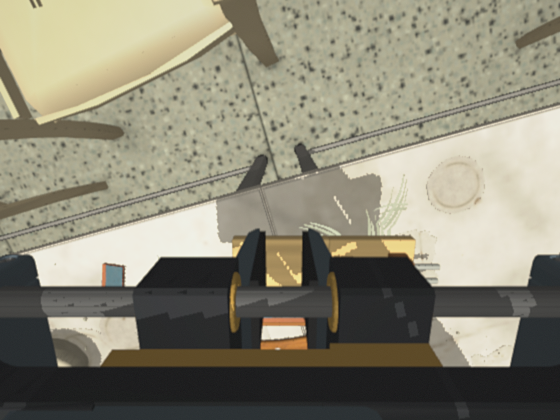

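The fingers block the tile from here, so I'll swing aside to free the top camera's view.

Emit:
carry_out([
  [[0, 0.06, 0, 0, 0, 0, -0.58], [0, 0.06, 0, 0, 0, 0, -0.58], [0, 0.06, 0, 0, 0, 0, -0.58], [0, 0.06, 0, 0, 0, 0, -0.58], [0, 0.06, 0, 0, 0, 0, -0.58], [0, 0.06, 0, 0, 0, 0, -0.58], [0, 0, 0, 0, 0, 0, -0.58]],
])

```text
time_s: 11.75
position: [0.4336, -0.1494, 0.3738]
orientation: [-3.112, 0.432, 0.002]
force: [-0.0, 0.7, -0.2]
grip_width: 0.207
```

```bash
python3 - <<'E'
from h import *
st()
p,d=robot.get_image("top");np.savez("pics/top8.npz",p=p,d=d);cv2.imwrite("pics/top8.png",cv2.resize(p[175:305,240:400,::-1],None,fx=5,fy=4.6,interpolation=cv2.INTER_CUBIC))
tile(p,None,"top")
a=np.load("pics/top0.npz")["p"]
h=[cv2.cvtColor(x,cv2.COLOR_RGB2HSV) for x in (a,p)]
for n,(x0,x1,y0,y1) in dict(next=(215,256,200,240),rib=(240,310,255,305),scr=(305,362,265,281)).items():
    for g in h:
        m=cv2.inRange(g[y0:y1,x0:x1],(0,110,30),(25,255,255));M=cv2.moments(m,True);print(n,M["m00"],round(M["m10"]/max(M["m00"],1)+x0,2),round(M["m01"]/max(M["m00"],1)+y0,2))
E
```

```text
t 11.75 clamp tcp mm [  80.9 -363.8] z 373.8 F clamp [-0.2  0.7 -0.2] yaw 6.0074 grip 0.207
top tile box [274 222  29  19 365] extent clamp [[-56.2, -21.9], [-32.0, 24.2]] ((-43.89830780029297, 1.049325942993164), (24.893245697021484, 47.15473937988281), 0.3149256706237793)
next 497.0 236.19 219.07
next 496.0 236.24 219.04
rib 1456.0 274.72 277.64
rib 1452.0 274.74 277.66
scr 225.0 336.47 272.92
scr 224.0 336.58 272.93
```

View pics/top8.png

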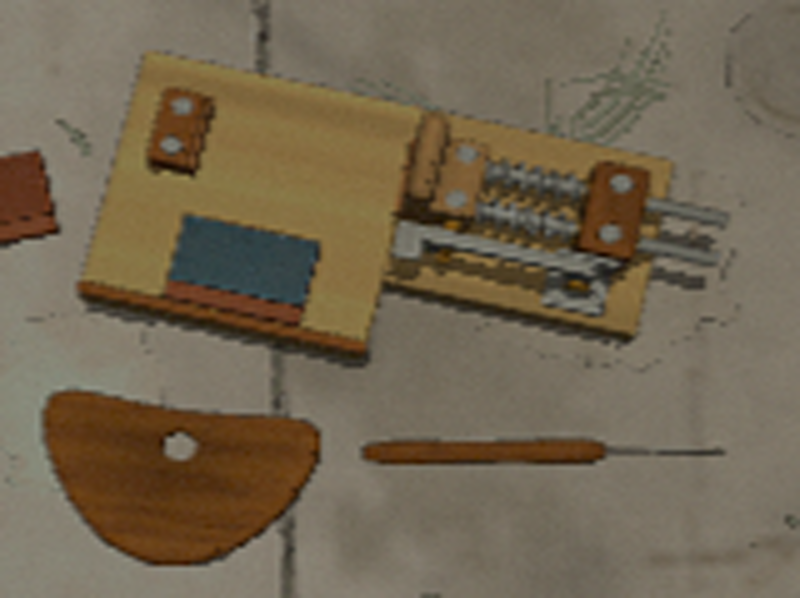

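The tile lies flush against the lip, the jaw sits latched at mid position, and the neighbouring things haven't moved. Handing in.

```bash
python3 -c "
from bench import robot
print(robot.hand_in())"
```

```text
the job is handed in; nothing more can be done
None
```

The job is done and handed in at about 12 s on the robot's clock, with the arm clear of everything.

**Jaw:** I pushed the tab with closed fingertips to about 0.035, with 9 N measured just before the end of the push, then released it. With no contact force, depth points put the tab's face at y ≈ −50 mm, which is jaw ≈ 0.025, latched. The last top view still showed it there.

**Tile:** I pushed it along the bed with two fingertips until it met stiff resistance (13 N along the push), then backed off.
- In the last top view its back edge is at clamp x ≈ −32 mm; flush against the lip would be −31 mm.
- It is square to within about 0.5°, and no gap to the lip is visible.

**Surroundings:** the next tile, rib and needle tool moved by 0.1 pixel or less between the first and last top views.

**Unexplained or failed checks:**
- The final push showed about 7 N of sideways force (clamp −y) that I could not explain. The pictures show no effect from it.
- The first wrist view after the push was blocked by the fingers, so the final check rests on the top camera.
- The tile-position reading from the blocked wrist view was false and I discarded it.

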